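# Fold up the ledge of a writing board, raise the board to the set angle and hold it

### The arm

A 6-joint arm with a two-finger parallel gripper is mounted at the origin on the work surface. World frame = base frame: x ahead of the robot, y to its left, z up, the work surface at z = 0. Lengths are in m, angles in rad, forces in N, time in s.
With the tool pointing down it reaches from about 0.375 to 0.975 m from the base axis. Payload 3.8 kg.
Tool frame: the origin (TCP) lies midway between the tips of the shut fingers; the grasp point (between the pads) lies r.hold_point_z behind it (r.hold_point_z is the distance from the TCP to the grasp point, in m); z points along the fingers, y is the line along which they close (so a half turn about z gives the same grasp; the last joint's range is limited). The gripper opens to 88 mm and grips with 3 to 60 N. Pads are 18 mm wide; open, the fingers measure 123 mm over their backs; the gripper's body (75 mm by 187 mm) begins 45 mm behind the grasp point.
Start: joints at [-1.185, 0.264, 1.604, -0, 1.274, -0.037], TCP at [0.277, -0.616, 0.207] pointing down, gripper open.
Joint ranges: [-2.63, 2.63], [-0.94, 2.18], [0.31, 2.57], [-1.31, 4.45], [0, 2.66], [-2.55, 2.55]. Speed limits (rad/s): [2.57, 2.57, 3.14, 3.14, 3.14, 3.14].

### API

Orientations are given as a rotation vector (axis times angle).
In Python, from plant import r gives the robot as it stands.
- The arm moves only by the shell command python3 -m pendant 'ROWS' [FORCE]. ROWS is JSON, a list of rows, each an object of numbers: "tx", "ty", "tz": the shift along the tool's x, y, z scaled (see below); "wx", "wy", "wz": the turn, a rotation vector about the tool's x, y, z scaled (see below); "gripper": the opening, from -1 (shut) to 1 (fully open). A call has exactly 10 rows; each row is the pose to reach, as a shift and turn from the pose commanded when the call began, along the tool's axes at that moment; what a row does not reach only later rows make up. The controller multiplies each number of a shift by 30 cm and each number of a turn by 90 degrees. A row lasts 1/10 s, in which the tool goes at most 50 mm and 8.59 degrees, less where a joint would pass 70% of its speed; a pose out of reach is approached as far as the arm can. A call with a number of a shift or a turn outside -1 to 1 is refused whole. A call with a gripper value outside its range is refused whole. The fingers move at their own pace and stop on an object; FORCE is the grip in N (left out, the last holds). Time passes only in rows, so rows that repeat a pose let the fingers close, or fill a call up. It gives the time, the measured TCP pose, the force, the opening and the grip force at its end, in the units of the state.
- r.get_state(): the state, without advancing time (a new reading comes with each control period).
- r.camera(name): name is "scene" or "top"; returns (picture, depth): 420x560x3 uint8, red, green, blue; 420x560 float32, m along the optical axis (not along the pixel's ray), 0 where there is no reading.
- r.get_calibration(name): a dict with "intrinsics" (3x3 intrinsics, pixels), "k1" (the pictures are not rectified: a ray, as slopes to the right and down, at radius r is drawn at 1 + k1 r^2 times it, then the intrinsics apply), "origin" and "attitude" of the camera in the world. Camera axes: x right, y down, z forward; pixel columns grow to the right and rows downward; lengths in m; the calibration is good to about 2 mm. A picture is of the moment at which its call begins. get_calibration takes no time and is no camera call.
- r.finish_job(): hands the job in; it is judged then, once.
The state is a dict: "clock": time; "joint_pos": joint angles; "dq": joint speeds; "tau": joint torques, N m; "eef_pos": TCP position; "orientation": TCP orientation; "force": force on the tool from outside, world axes, zero at the start; "wrist_torque": the same for the moment, N m; "finger_gap": finger opening in m; "grip_force": force on a finger pad.
Only numpy, scipy, OpenCV 4.12 (cv2) and the standard library are available. Lean on these libraries where they do the work, as an engineer would, in place of code of your own. Each camera call takes 0.05 s, during which the arm holds its last target. There are 200 camera calls.

### The job

On the small wooden writing stand, first fold the narrow ledge up by its brass knob until it stands square to the board while the board still lies flat, so that the slate paperweight cannot slide off. Then take the board by the lug on its free edge, raise it until it is parallel with the steel setting arm beside it, and finish while still holding it there, as the board falls shut if let go. The paperweight must stay on the board, and the setting arm and the other things on the table are to be left where they are.

Things in the scene. Friction and masses are not known exactly. Their poses are not given: they have to be found in the camera images.
- stand: fixed dark wooden base of the writing stand, 190 x 370 x 12 mm with 40 mm high rails under the board; origin on the table; its x axis points from the board's free edge (robot side) to its hinge edge, y along the hinge, z up. The board's hinge axis is parallel to y, at x = +85 mm, z = 46 mm. A brass quarter arc (radius 150 mm about the hinge) stands at y = +178 mm
- board (a joint): angle of the board about its hinge, 0 = lying flat on the rails, positive = free edge raised (range 0 to 1.4 rad). It swings freely and falls shut when let go
- board_hinge (a point): point on the board's hinge axis, mid width, mid thickness. Axes go with the board: x from free edge to hinge, y along the hinge, z out of its upper face. The board is wood, 160 mm from hinge to free edge, 280 mm wide (y), 12 mm thick, about 0.4 kg, its upper face 6 mm above this point; a paper sheet is fixed on it
- lug (a point): the place to hold the board: on a wooden lug 18 mm wide (y), 12 mm thick, that sticks out 42 mm from the middle of the free edge in the plane of the board; this point is mid lug, 190 mm from the hinge axis. At rest it is 46 mm above the table with nothing under it; it can be pinched across its width from above
- ledge (a joint): angle of the ledge to the board: 0 = folded flat on the board, 1.571 = square to it, stop at 1.92 rad. Starts at 0 to 0.2 rad. Stiff hinge (about 0.05 N m), stays where it is left
- ledge_knob (a point): centre of a brass barrel knob at the ledge's mid width: cylinder along y, diameter 14, 20 mm long, flat ends, on a thin stem 26 mm above the ledge's face. The ledge (wood strip 45 x 260 x 6 mm) turns about an axis parallel to y, 6 mm above the board's hinge axis. Folded flat, the knob is 33 mm from that axis towards the free edge and 32 mm above it; square, 32 mm beyond it and 33 mm above
- setarm (a joint): angle of the setting arm, measured as the board's: the board is right when board equals this (0.5 to 0.85 rad). The arm is clamped and must not be moved
- setarm_pivot (a point): pivot of the steel setting arm, on the board's hinge axis at y = +163 mm of the stand; its axes go with the arm, x from tip to pivot
- setarm_tip (a point): 160 mm along the setting arm (bar 12 mm high, 6 mm thick) from its pivot, near its raised end
- weight: loose dark slate paperweight bar, 22 x 160 x 14 mm (long along y), 0.1 to 0.21 kg, lying on the board between the ledge and the free edge; origin under its centre. It may slide down against the raised ledge when the board is tilted, which is fine
- seal_a: pale green stone seal, 26 x 26 x 60 mm upright block, near the lug's -y side; bystander, origin under its centre
- seal_b: reddish stone seal, 34 x 24 x 50 mm upright block; bystander, origin under its centre
- tin: round seal-paste tin, diameter 60, 22 mm high; bystander, origin under its centre
- inkstone: dark rectangular ink stone, 75 x 110 x 22 mm; bystander, origin under its centre
- bowl: white bowl, diameter 104, 42 mm high; bystander, origin under its centre
- brush: flat brush, about 200 mm long, lying on the table; bystander
Not all that is in view belongs to the job. There is more than one size of the weight; the one meant has the size given above.

How it is judged:
On the way, in this order (a step that is already met when the one before it is completed fails the run):
1. the ledge stands square to the board (within 10 degrees) while the board still lies flat (value of joint ledge between 1.39 and 1.75 rad and value of joint board below 0.08 rad), for 0.3 s.
2. the board is held by the fingers parallel to the setting arm, within 4 degrees (angle between the x axis of board_hinge and the x axis of setarm_pivot, either way round below 0.07 rad and contact force between the fingers and board above 1 N), for 0.3 s.
At the end, for the whole second after the job is handed in: The fingers hold the board (over 1 N) still and parallel to the setting arm within 0.07 rad, the ledge is within 0.18 rad of square to the board, the paperweight is on the board, and the setting arm has not moved (8 mm at its tip) (all of step 2 and distance of setarm_tip from where it was at the start of the episode below 0.008 m and velocity of joint board between -0.05 and 0.05 rad/s and value of joint ledge between 1.39 and 1.75 rad and x of weight in the frame of board_hinge between -0.165 and 0 m and z of weight in the frame of board_hinge between -0.004 and 0.03 m); the arm keeps its last pose, push and grip.
It fails at once if the setting arm is moved (over 8 mm at its tip) (not (distance of setarm_tip from where it was at the start of the episode below 0.008 m)).
It fails at once if the paperweight leaves the board (not (x of weight in the frame of board_hinge between -0.165 and 0 m and z of weight in the frame of board_hinge between -0.004 and 0.03 m)).
It fails at once if a bystander is moved more than 20 mm (distance of any of seal_a, seal_b, tin, inkstone, bowl, brush from where it was at the start of the episode above 0.02 m).
It also fails if it takes over 56 s, if anything falls off the work surface, if the arm or the gripper's body presses on something with over 40 N, if the wrist force passes 120 N, or if a joint passes its speed limit or range.

## Working session

There is one attempt and no reset: what is moved stays moved. The work goes in short steps, Python scripts to look and compute and a shell command to move; the robot and the scene stay as the last step left them, time stands still between calls to the robot, and variables do not carry over. Pictures are saved under pics/ and viewed, at most 10 in all, crops included, and the job is handed in when it is done.

```bash
ls; mkdir -p pics; cat > h.py <<'E'
import numpy as np, cv2
from plant import r
from scipy.spatial.transform import Rotation as R
def cal(n):
    c=r.get_calibration(n); A=np.array(c["attitude"],float)
    if A.shape!=(3,3): A=R.from_rotvec(A).as_matrix() if A.size==3 else R.from_quat(A).as_matrix()
    return np.array(c["intrinsics"]),c["k1"],np.array(c["origin"]),A
def ray(n,u,v):
    K,k1,o,A=cal(n)
    d=np.array([(u-K[0,2])/K[0,0],(v-K[1,2])/K[1,1]]); s=d.copy()
    for _ in range(20): s=d/(1+k1*(s@s))
    return o,A@np.array([s[0],s[1],1])
def onz(n,u,v,z):
    o,d=ray(n,u,v); return o+d*(z-o[2])/d[2]
def dep(n,D,u,v):
    o,d=ray(n,u,v); return o+d*D[int(v),int(u)]
def proj(n,p):
    K,k1,o,A=cal(n); q=A.T@(np.array(p)-o); s=q[:2]/q[2]; s=s*(1+k1*(s@s))
    return K[:2,:2]@s+K[:2,2]
E
python3 - <<'E'
from h import *
for n in("scene","top"):
    im,D=r.camera(n); np.savez(f"pics/{n}0.npz",im=im,D=D); cv2.imwrite(f"pics/{n}0.png",im[...,::-1]); c=r.get_calibration(n); print(n,c)
print(r.get_state(), r.hold_point_z)
E
```

```text
pics
scene {'intrinsics': array([[486.7457144 ,   0.        , 276.12093002],
       [  0.        , 486.7457144 , 210.22189384],
       [  0.        ,   0.        ,   1.        ]]), 'k1': 0.0019797516154477462, 'origin': array([0.94620433, 0.65795962, 1.05517165]), 'attitude': array([-0.66791347, -2.75965543,  0.90012731])}
top {'intrinsics': array([[425.29685372,   0.        , 280.61574776],
       [  0.        , 425.29685372, 209.20159777],
       [  0.        ,   0.        ,   1.        ]]), 'k1': 0.002379019619407439, 'origin': array([0.51440767, 0.01816192, 1.1130322 ]), 'attitude': array([-2.1977185 ,  2.17514064, -0.07736403])}
{'clock': 0.1, 'joint_pos': array([-1.18489017e+00,  2.64667311e-01,  1.60520885e+00, -6.88512710e-06,
        1.27370730e+00, -3.68935741e-02]), 'dq': array([ 0.0006022 , -0.00308223, -0.00276754,  0.00069827, -0.00042563,
        0.00096804]), 'tau': array([ 1.49197385e-04, -5.03620112e+01, -3.58070326e+01,  7.30334362e-02,
        2.33398005e-02, -5.13476527e-05]), 'eef_pos': array([ 0.2767012 , -0.61491804,  0.20593509]), 'orientation': array([-3.06973843e+00, -6.58788592e-01,  5.52779353e-04]), 'force': array([ 1.27230144,  0.07097844, -0.23598722]), 'wrist_torque': array([-0.07464307,  0.05034282, -0.03499587]), 'grip_force': 0.0, 'finger_gap': 0.0881269526027022} 0.0187
```

View pics/scene0.png

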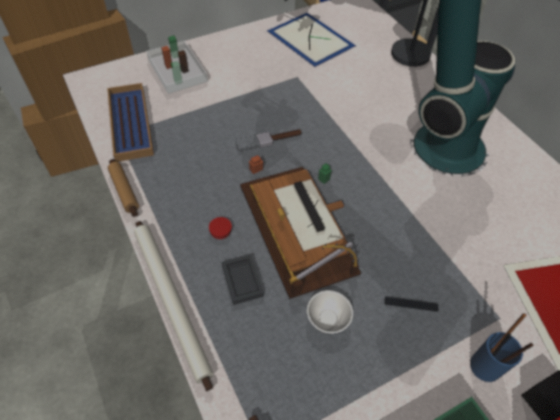

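View pics/top0.png

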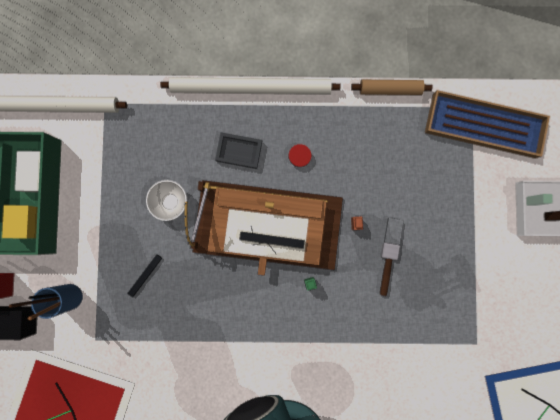

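Top view: the stand is around (268,225), the knob at about (269,205), the lug at (262,266), and the setting arm at (195–210,185–245). The weight candidates are the bar on the board (272,240) and the bar on the table (145,276). The one on the board fits the description. I'll check it in a close crop.

```bash
python3 - <<'E'
from h import *
a=np.load("pics/top0.npz"); im=a["im"][165:300,170:350]; 
cv2.imwrite("pics/c1.png",cv2.resize(im[...,::-1],None,fx=4.4,fy=4.4,interpolation=cv2.INTER_CUBIC))
D=a["D"]
for n,(u,v) in dict(knob=(269,205),lug=(262,266),weight=(272,240),seala=(311,283),ledgeL=(225,200),ledgeR=(318,212),armtip=(193,245),armpiv=(206,187)).items():
    print(n,dep("top",D,u,v).round(4))
hsv=cv2.cvtColor(a["im"],cv2.COLOR_RGB2HSV)
# weight: dark on board
m=((hsv[...,2]<45)).astype(np.uint8); m[:225]=0;m[255:]=0;m[:,:232]=0;m[:,312:]=0
for c in cv2.findContours(m,0,2)[0]:
    if cv2.contourArea(c)>60:
        rr=cv2.minAreaRect(c); print(rr,[onz("top",*p,.066).round(3) for p in cv2.boxPoints(rr)])
E
```

```text
knob [0.5956 0.0455 0.0913]
lug [0.4468 0.0622 0.05  ]
weight [0.5115 0.0378 0.0668]
seala [ 0.4072 -0.059   0.0597]
ledgeL [0.6091 0.1554 0.0634]
ledgeR [ 0.582  -0.0755  0.0592]
armtip [0.4971 0.2335 0.0558]
armpiv [0.6419 0.2045 0.056 ]
((271.7969665527344, 239.97201538085938), (62.921531677246094, 7.241783142089844), 7.853313446044922) [array([0.512, 0.116, 0.066]), array([0.53 , 0.114, 0.066]), array([ 0.511, -0.039,  0.066]), array([ 0.493, -0.037,  0.066])]
```

View pics/c1.png

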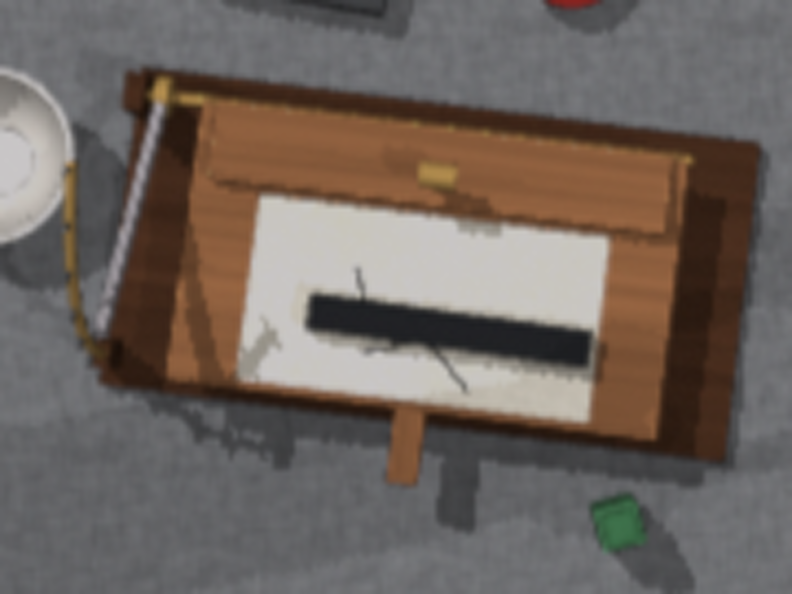

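The crop shows the weight bar at (450,330), which measures about 160 mm, so it is the right one. The knob is at (437,175) and the lug at (405,447). The setting arm runs from (162,95) to (102,335). Next I'll fix the stand frame and look closely at the setting arm in the scene view.

```bash
python3 - <<'E'
from h import *
a=np.load("pics/top0.npz"); D=a["D"]
f=lambda x,y,z:onz("top",170+x/4.4,165+y/4.4,z)
pts=dict(bFR=(658,440,.052),bFL=(165,382,.052),bHR=(688,160,.052),lugE=(402,484,.052),lugR=(410,408,.052),lugC=(405,447,.052),knob=(437,175,.091),baseBR=(760,145,.012),baseFR=(725,462,.012),tip=(102,330,.15),piv=(162,95,.052))
P={k:f(*v) for k,v in pts.items()}
for k,v in P.items(): print(k,v.round(4))
y=P["bFL"]-P["bFR"]; print("yaw edge",np.arctan2(-y[0],y[1]), "len",np.linalg.norm(y))
y=P["baseBR"]-P["baseFR"]; print("yaw side",np.arctan2(y[1],y[0]),np.linalg.norm(y))
# yaw from ledge pixel depth
s=np.load("pics/scene0.npz")["im"][160:300,235:370]
cv2.imwrite("pics/c2.png",cv2.resize(s[...,::-1],None,fx=4,fy=4,interpolation=cv2.INTER_CUBIC))
E
```

```text
bFR [ 0.4508 -0.0805  0.052 ]
bFL [0.4805 0.1978 0.052 ]
bHR [ 0.6093 -0.097   0.052 ]
lugE [0.4248 0.0634 0.052 ]
lugR [0.4673 0.0594 0.052 ]
lugC [0.4455 0.0619 0.052 ]
knob [0.5962 0.0448 0.091 ]
baseBR [ 0.6222 -0.1438  0.012 ]
baseFR [ 0.4361 -0.1234  0.012 ]
tip [0.5099 0.2141 0.15  ]
piv [0.6434 0.2032 0.052 ]
yaw edge -0.1062303929073182 len 0.2799017900688834
yaw side -0.10930692228196338 0.18727452031358416
```

View pics/c2.png

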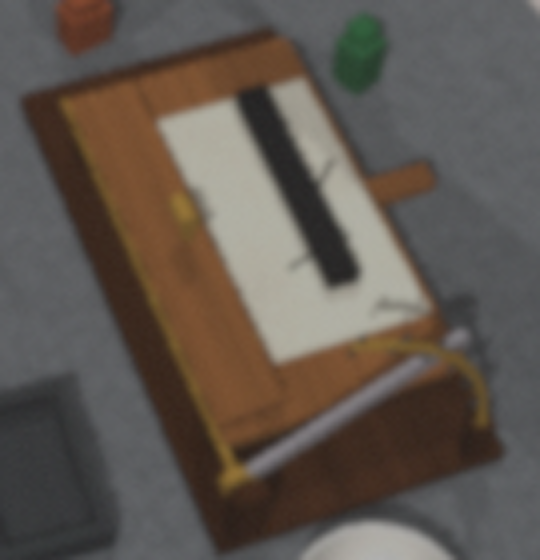

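The scene crop shows the steel arm from its pivot at about (235,475) to its tip at about (465,335), standing clear above the board. Next I'll measure the setting arm angle and plan the moves.

```bash
cat >> h.py <<'E'
yaw=-0.106
xh=np.array([np.cos(yaw),np.sin(yaw),0]); yh=np.array([-xh[1],xh[0],0]); zh=np.array([0,0,1.])
H=np.array([.6246,.0420,.046])   # hinge mid
HP=.0187
def rows(targets,base=None):
    """targets: (grasp point, yaw of tool -y.., tilt about yh); prints rows in tool units"""
    s=r.get_state(); p0=np.array(s["eef_pos"]); R0=R.from_rotvec(s["orientation"])
    if base is not None: p0,R0=base
    for g,t in targets:
        Rt=R.from_rotvec(yh*t)*R.from_matrix(np.c_[xh,-yh,-zh])
        p=g+HP*Rt.as_matrix()[:,2]
        d=R0.inv().apply(p-p0)/.3; w=(R0.inv()*Rt).as_rotvec()/(np.pi/2)
        print("t",d.round(3),"w",w.round(3),"p",p.round(3))
E
python3 - <<'E'
from h import *
n0=H+.163*yh
# scene: bright gray pixels along arm
for cam,box in (("scene",(160,300,235,370)),("top",(180,250,185,215))):
    im=np.load(f"pics/{cam}0.npz")["im"]; D=np.load(f"pics/{cam}0.npz")["D"]
    hsv=cv2.cvtColor(im,cv2.COLOR_RGB2HSV); a,b,c,d=box
    m=np.zeros(im.shape[:2],np.uint8); m[a:b,c:d]=((hsv[a:b,c:d,1]<60)&(hsv[a:b,c:d,2]>110))
    if cam=="scene":
        for v in range(420):
            for u in range(560):
                x,y=(u-235)*4,(v-160)*4
                if m[v,u] and abs((y-475)+(x-235)*140/230)>40: m[v,u]=0
    q=np.argwhere(m)[:,::-1].astype(float); 
    W=[];E=[]
    for u,v in q:
        o,dd=ray(cam,u,v); p=o+dd*((n0-o)@yh)/(dd@yh); W.append([(n0-p)@xh,p[2]-.046])
        p=dep(cam,D,u,v); E.append([(n0-p)@xh,p[2]-.046,(p-n0)@yh])
    W=np.array(W);E=np.array(E); ok=abs(E[:,2])<.015
    print(cam,len(W),ok.sum(),q.min(0),q.max(0))
    for X in (W,E[ok]):
        if len(X)<8: continue
        vx,vy,x0,y0=cv2.fitLine(X[:,:2].astype(np.float32),cv2.DIST_HUBER,0,.002,.01).ravel()
        print(" ang",np.arctan(vy/vx),"off at piv",y0-vy/vx*x0,"range",np.ptp(X[:,:2],axis=0),"mean y",E[ok][:,2].mean() if ok.any() else 0)
rows([(H-.0278*xh+np.array([0,0,.10+.006]),0),(H-.0278*xh+np.array([0,0,.0405+.006]),0)])
E
```

```text
scene 143 127 [297. 243.] [350. 277.]
 ang 0.5560052 off at piv 0.005250603 range [0.12645827 0.08288224] mean y 0.001687557741931251
 ang 0.5547794 off at piv 0.008502778 range [0.12442965 0.077947  ] mean y 0.001687557741931251
top 267 117 [185. 180.] [206. 249.]
 ang -1.3644382 off at piv 0.3688368 range [0.14868    0.23362995] mean y 0.0010687858632498965
 ang 0.56344336 off at piv 0.0080561 range [0.12750705 0.08234051] mean y 0.0010687858632498965
t [ 1.876 -1.567  0.245] w [-0.001  0.     0.337] p [0.597 0.045 0.133]
t [ 1.876 -1.567  0.444] w [-0.001  0.     0.337] p [0.597 0.045 0.074]
```

The angle comes out near 0.558 rad from both cameras, three ways. The knob matches its geometry too (ledge at roughly 0.15). First move is halfway at a safe height, with the turn.

```bash
python3 -m pendant '[{"tx":0.1,"ty":-0.08,"wz":0.05,"gripper":0},{"tx":0.2,"ty":-0.16,"wz":0.1,"gripper":0},{"tx":0.32,"ty":-0.27,"wz":0.16,"gripper":0},{"tx":0.44,"ty":-0.37,"wz":0.22,"gripper":0},{"tx":0.56,"ty":-0.47,"wz":0.28,"gripper":0},{"tx":0.68,"ty":-0.57,"wz":0.337,"gripper":0},{"tx":0.8,"ty":-0.67,"wz":0.337,"gripper":0},{"tx":0.92,"ty":-0.77,"wz":0.337,"gripper":0},{"tx":0.97,"ty":-0.81,"wz":0.337,"gripper":0},{"tx":0.97,"ty":-0.81,"wz":0.337,"gripper":0}]' 15
python3 -c "
from h import *
rows([(H-.0278*xh+np.array([0,0,.15]),0),(H-.0278*xh+np.array([0,0,.1]),0)])"
```

```text
t [ 1.876 -1.568  0.099] w [-0.001  0.     0.337] p [0.597 0.045 0.177]
t [ 1.876 -1.567  0.265] w [-0.001  0.     0.337] p [0.597 0.045 0.127]invalid input at $[0]: expected keys tx, ty, tz, wx, wy, wz, gripper
```

All seven keys are needed in every row.

```bash
python3 -m pendant '[{"tx":0.1,"ty":-0.08,"tz":0,"wx":0,"wy":0,"wz":0.05,"gripper":0},{"tx":0.2,"ty":-0.16,"tz":0,"wx":0,"wy":0,"wz":0.1,"gripper":0},{"tx":0.32,"ty":-0.27,"tz":0,"wx":0,"wy":0,"wz":0.16,"gripper":0},{"tx":0.44,"ty":-0.37,"tz":0,"wx":0,"wy":0,"wz":0.22,"gripper":0},{"tx":0.56,"ty":-0.47,"tz":0,"wx":0,"wy":0,"wz":0.28,"gripper":0},{"tx":0.68,"ty":-0.57,"tz":0,"wx":0,"wy":0,"wz":0.337,"gripper":0},{"tx":0.8,"ty":-0.67,"tz":0,"wx":0,"wy":0,"wz":0.337,"gripper":0},{"tx":0.92,"ty":-0.77,"tz":0,"wx":0,"wy":0,"wz":0.337,"gripper":0},{"tx":0.97,"ty":-0.81,"tz":0,"wx":0,"wy":0,"wz":0.337,"gripper":0},{"tx":0.97,"ty":-0.81,"tz":0,"wx":0,"wy":0,"wz":0.337,"gripper":0}]' 15
python3 -c "
from h import *
rows([(H-.0278*xh+np.array([0,0,.15]),0),(H-.0278*xh+np.array([0,0,.1]),0)])"
```

```text
clock: 1.1
eef_pos: [0.4433, -0.2719, 0.2067]
orientation: [-3.137, 0.161, 0.001]
force: [-0.8, -0.1, 0.4]
finger_gap: 0.044
grip_force: 0.0
t [ 0.401 -1.103  0.099] w [-0.001  0.     0.002] p [0.597 0.045 0.177]
t [ 0.402 -1.103  0.266] w [-0.001  0.     0.002] p [0.597 0.045 0.127]
```

```bash
python3 -m pendant '[{"tx":0.04,"ty":-0.1,"tz":0,"wx":0,"wy":0,"wz":0,"gripper":0},{"tx":0.08,"ty":-0.22,"tz":0,"wx":0,"wy":0,"wz":0,"gripper":0},{"tx":0.13,"ty":-0.36,"tz":0,"wx":0,"wy":0,"wz":0,"gripper":0},{"tx":0.18,"ty":-0.5,"tz":0,"wx":0,"wy":0,"wz":0,"gripper":0},{"tx":0.23,"ty":-0.64,"tz":0,"wx":0,"wy":0,"wz":0,"gripper":0},{"tx":0.28,"ty":-0.78,"tz":0.03,"wx":0,"wy":0,"wz":0,"gripper":0},{"tx":0.33,"ty":-0.9,"tz":0.06,"wx":0,"wy":0,"wz":0,"gripper":0},{"tx":0.36,"ty":-0.97,"tz":0.1,"wx":0,"wy":0,"wz":0,"gripper":0},{"tx":0.39,"ty":-1.0,"tz":0.1,"wx":0,"wy":0,"wz":0,"gripper":0},{"tx":0.4,"ty":-1.0,"tz":0.1,"wx":0,"wy":0,"wz":0,"gripper":0}]'
python3 - <<'E'
from h import *
im,D=r.camera("scene"); cv2.imwrite("pics/s1.png",cv2.resize(im[130:310,220:400,::-1],None,fx=3.3,fy=3.3))
k=H-.026*xh+np.array([0,0,.0395+.006])   # knob est, grasp a bit above
rows([(k+[0,0,.06],0),(k,0)])
E
```

```text
clock: 2.1
eef_pos: [0.5944, 0.0108, 0.1766]
orientation: [3.137, -0.166, -0.002]
force: [0.1, -0.1, 0.2]
finger_gap: 0.0441
grip_force: 0.0
t [ 0.001 -0.117  0.148] w [ 0. -0. -0.] p [0.599 0.045 0.133]
t [ 0.001 -0.117  0.348] w [ 0. -0. -0.] p [0.599 0.045 0.073]
```

View pics/s1.png

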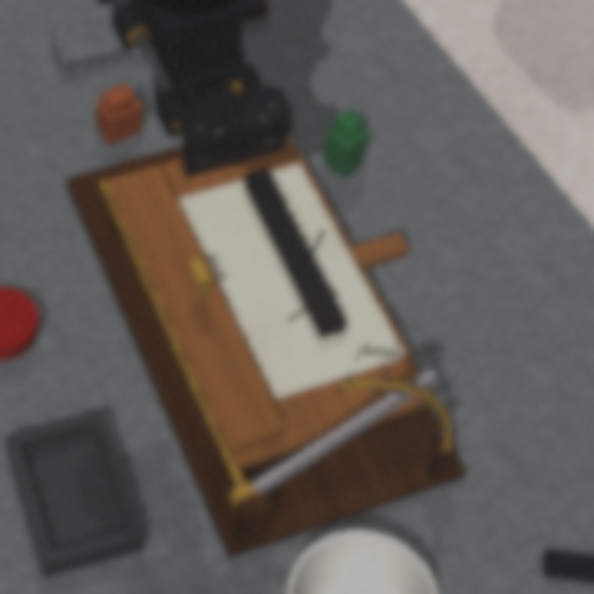

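The picture shows the knob at crop (203,270), which is scene pixel (281.5,211.8), with the gripper above and beyond it. I'll triangulate the knob from both views.

```bash
python3 - <<'E'
from h import *
print("tcp in scene",proj("scene",r.get_state()["eef_pos"]))
o1,d1=ray("scene",281.5,211.8); o2,d2=ray("top",269.3,204.8)
t=np.linalg.lstsq(np.c_[d1,-d2],o2-o1,rcond=None)[0]
a,b=o1+d1*t[0],o2+d2*t[1]; k=(a+b)/2; print(a,b,(k-H)@xh,(k-H)@yh,k[2]-.052)
E
```

```text
tcp in scene [275.52009649 179.06041844]
[0.59525305 0.04542137 0.09046499] [0.59612494 0.04483613 0.0905194 ] -0.029079757507520804 5.235566346831937e-05 0.038492193216958286
```

The knob is at (-0.028, 0, +0.037) from the ledge axis, so the ledge is at about 0.17 rad. Now I'll descend onto it and grip.

```bash
python3 -m pendant '[{"tx":0,"ty":-0.117,"tz":0,"wx":0,"wy":0,"wz":0,"gripper":0},{"tx":-0.003,"ty":-0.117,"tz":0.08,"wx":0,"wy":0,"wz":0,"gripper":0},{"tx":-0.003,"ty":-0.117,"tz":0.18,"wx":0,"wy":0,"wz":0,"gripper":0},{"tx":-0.003,"ty":-0.117,"tz":0.26,"wx":0,"wy":0,"wz":0,"gripper":0},{"tx":-0.003,"ty":-0.117,"tz":0.32,"wx":0,"wy":0,"wz":0,"gripper":0},{"tx":-0.003,"ty":-0.117,"tz":0.343,"wx":0,"wy":0,"wz":0,"gripper":0},{"tx":-0.003,"ty":-0.117,"tz":0.343,"wx":0,"wy":0,"wz":0,"gripper":0},{"tx":-0.003,"ty":-0.117,"tz":0.343,"wx":0,"wy":0,"wz":0,"gripper":-0.7},{"tx":-0.003,"ty":-0.117,"tz":0.343,"wx":0,"wy":0,"wz":0,"gripper":-0.7},{"tx":-0.003,"ty":-0.117,"tz":0.343,"wx":0,"wy":0,"wz":0,"gripper":-0.7}]' 15
python3 - <<'E'
from h import *
s=r.get_state(); A=H+[0,0,.006]; g0=s["eef_pos"]+np.array([0,0,.0187])
print((g0-A)@xh,(g0-A)@yh,g0[2]-A[2])
# arc offsets from knob start theta .17 ->
rad=.046
for th in np.linspace(.17,1.571,11): 
    f=lambda t: rad*np.array([-np.cos(t+.770),np.sin(t+.770)])
    d=f(th)-f(.17); print(th.round(2),"tx",(d[0]/.3).round(3),"tz",(-d[1]/.3).round(3))
E
```

```text
clock: 3.15
eef_pos: [0.5977, 0.0459, 0.0757]
orientation: [-3.137, 0.167, -0.004]
force: [-0.6, -0.3, 0.0]
finger_gap: 0.0225
grip_force: 0.0
-0.027114522365933612 0.0009908607867210144 0.042355290438381314
0.17 tx 0.0 tz -0.0
0.31 tx 0.018 tz -0.011
0.45 tx 0.038 tz -0.02
0.59 tx 0.058 tz -0.026
0.73 tx 0.08 tz -0.029
0.87 tx 0.101 tz -0.029
1.01 tx 0.122 tz -0.026
1.15 tx 0.143 tz -0.02
1.29 tx 0.163 tz -0.011
1.43 tx 0.181 tz -0.0
1.57 tx 0.197 tz 0.014
```

```bash
python3 -m pendant '[{"tx":0,"ty":0,"tz":0.005,"wx":0,"wy":0,"wz":0,"gripper":-0.8},{"tx":0,"ty":0,"tz":0.005,"wx":0,"wy":0,"wz":0,"gripper":-0.8},{"tx":0,"ty":0,"tz":0.005,"wx":0,"wy":0,"wz":0,"gripper":-0.8},{"tx":0.01,"ty":0,"tz":0,"wx":0,"wy":0,"wz":0,"gripper":-0.8},{"tx":0.018,"ty":0,"tz":-0.006,"wx":0,"wy":0,"wz":0,"gripper":-0.8},{"tx":0.028,"ty":0,"tz":-0.011,"wx":0,"wy":0,"wz":0,"gripper":-0.8},{"tx":0.038,"ty":0,"tz":-0.015,"wx":0,"wy":0,"wz":0,"gripper":-0.8},{"tx":0.048,"ty":0,"tz":-0.018,"wx":0,"wy":0,"wz":0,"gripper":-0.8},{"tx":0.058,"ty":0,"tz":-0.021,"wx":0,"wy":0,"wz":0,"gripper":-0.8},{"tx":0.058,"ty":0,"tz":-0.021,"wx":0,"wy":0,"wz":0,"gripper":-0.8}]' 20
```

```text
clock: 4.15
eef_pos: [0.6146, 0.0441, 0.0807]
orientation: [-3.137, 0.167, -0.001]
force: [1.7, 0.2, -0.2]
finger_gap: 0.0088
grip_force: 0.0
```

The gap went to 8.8 mm with no grip force, so the knob was missed. I'll look.

```bash
python3 - <<'E'
from h import *
im,D=r.camera("scene"); a=cv2.resize(im[165:255,235:325,::-1],None,fx=4.4,fy=4.4,interpolation=cv2.INTER_CUBIC)
im,D=r.camera("top"); b=cv2.resize(im[165:255,220:310,::-1],None,fx=4.4,fy=4.4,interpolation=cv2.INTER_CUBIC)
cv2.imwrite("pics/s2.png",np.hstack([a,b]))
E
```

```text
(no output)
```

View pics/s2.png

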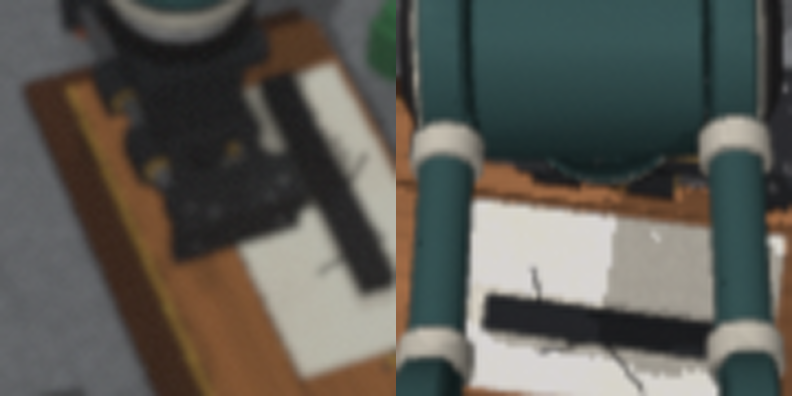

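The knob is hidden behind the gripper and the ledge still looks folded. I'll open, back off upward and sideways, and look again.

```bash
python3 -m pendant '[{"tx":0,"ty":0,"tz":0,"wx":0,"wy":0,"wz":0,"gripper":0},{"tx":0,"ty":0,"tz":0,"wx":0,"wy":0,"wz":0,"gripper":0},{"tx":0,"ty":0,"tz":0,"wx":0,"wy":0,"wz":0,"gripper":0},{"tx":0,"ty":0,"tz":-0.05,"wx":0,"wy":0,"wz":0,"gripper":0},{"tx":0,"ty":0,"tz":-0.13,"wx":0,"wy":0,"wz":0,"gripper":0},{"tx":0,"ty":0,"tz":-0.23,"wx":0,"wy":0,"wz":0,"gripper":0},{"tx":0,"ty":0.1,"tz":-0.33,"wx":0,"wy":0,"wz":0,"gripper":0},{"tx":0,"ty":0.2,"tz":-0.33,"wx":0,"wy":0,"wz":0,"gripper":0},{"tx":0,"ty":0.25,"tz":-0.33,"wx":0,"wy":0,"wz":0,"gripper":0},{"tx":0,"ty":0.25,"tz":-0.33,"wx":0,"wy":0,"wz":0,"gripper":0}]'
python3 - <<'E'
from h import *
im,D=r.camera("scene"); cv2.imwrite("pics/s3.png",cv2.resize(im[165:285,225:345,::-1],None,fx=5,fy=5,interpolation=cv2.INTER_CUBIC))
E
```

```text
clock: 5.25
eef_pos: [0.6056, -0.032, 0.1799]
orientation: [3.137, -0.171, 0.0]
force: [-0.1, 0.8, 0.1]
finger_gap: 0.0438
grip_force: 0.0
```

View pics/s3.png

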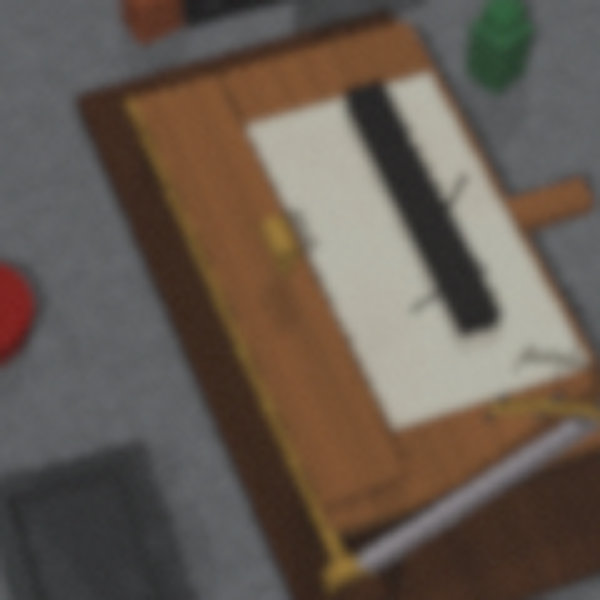

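The knob is still in place, at crop (281,238), and the ledge hasn't moved. The depth reading put the knob's top at z≈0.092, so its centre is about 0.086 and I gripped too high. I'll retry about 7 mm lower and confirm the grip before moving.

```bash
python3 - <<'E'
from h import *
k=H-.029*xh+np.array([0,0,.0685+.0187-.046]); rows([(k,0)])
E
```

```text
t [-0.059 -0.248  0.369] w [-0.     0.001 -0.002] p [0.596 0.045 0.068]
```

```bash
python3 -m pendant '[{"tx":-0.03,"ty":-0.12,"tz":0,"wx":0,"wy":0,"wz":0,"gripper":0},{"tx":-0.059,"ty":-0.23,"tz":0,"wx":0,"wy":0,"wz":0,"gripper":0},{"tx":-0.059,"ty":-0.25,"tz":0.1,"wx":0,"wy":0,"wz":0,"gripper":0},{"tx":-0.059,"ty":-0.25,"tz":0.22,"wx":0,"wy":0,"wz":0,"gripper":0},{"tx":-0.059,"ty":-0.25,"tz":0.32,"wx":0,"wy":0,"wz":0,"gripper":0},{"tx":-0.059,"ty":-0.25,"tz":0.369,"wx":0,"wy":0,"wz":0,"gripper":0},{"tx":-0.059,"ty":-0.25,"tz":0.369,"wx":0,"wy":0,"wz":0,"gripper":-0.8},{"tx":-0.059,"ty":-0.25,"tz":0.369,"wx":0,"wy":0,"wz":0,"gripper":-0.8},{"tx":-0.059,"ty":-0.25,"tz":0.369,"wx":0,"wy":0,"wz":0,"gripper":-0.8},{"tx":-0.059,"ty":-0.25,"tz":0.369,"wx":0,"wy":0,"wz":0,"gripper":-0.8}]' 25
```

```text
clock: 6.3
eef_pos: [0.598, 0.046, 0.0708]
orientation: [-3.137, 0.168, -0.005]
force: [0.9, 0.1, -1.3]
finger_gap: 0.0142
grip_force: 0.0
```

```bash
python3 -m pendant '[{"tx":0,"ty":0,"tz":0,"wx":0,"wy":0,"wz":0,"gripper":-0.8},{"tx":0,"ty":0,"tz":0,"wx":0,"wy":0,"wz":0,"gripper":-0.8},{"tx":0,"ty":0,"tz":0,"wx":0,"wy":0,"wz":0,"gripper":-0.8},{"tx":0,"ty":0,"tz":0,"wx":0,"wy":0,"wz":0,"gripper":-0.8},{"tx":0,"ty":0,"tz":0,"wx":0,"wy":0,"wz":0,"gripper":-0.8},{"tx":0,"ty":0,"tz":0,"wx":0,"wy":0,"wz":0,"gripper":-0.8},{"tx":0,"ty":0,"tz":0,"wx":0,"wy":0,"wz":0,"gripper":-0.8},{"tx":0,"ty":0,"tz":0,"wx":0,"wy":0,"wz":0,"gripper":-0.8},{"tx":0,"ty":0,"tz":0,"wx":0,"wy":0,"wz":0,"gripper":-0.8},{"tx":0,"ty":0,"tz":0,"wx":0,"wy":0,"wz":0,"gripper":-0.8}]' 25
python3 - <<'E'
from h import *
s=r.get_state(); A=H+[0,0,.006]; g0=s["eef_pos"]+np.array([0,0,.0187])
print((g0-A)@xh,(g0-A)@yh,g0[2]-A[2])
E
```

```text
clock: 7.3
eef_pos: [0.5964, 0.046, 0.0688]
orientation: [-3.137, 0.167, 0.0]
force: [-0.4, 0.7, 0.4]
finger_gap: 0.0089
grip_force: 0.0
-0.028473749962475352 0.0010045356605628314 0.035503090054225354
```

It missed again, although the knob position agrees across both cameras and the depth. I'll check the gripper's own position against the depth images.

```bash
cat >> h.py <<'E'
def cloud(cam,D):
    K,k1,o,A=cal(cam); v,u=np.mgrid[0:420,0:560]
    d=np.stack([(u-K[0,2])/K[0,0],(v-K[1,2])/K[1,1]],-1); s=d.copy()
    for _ in range(10): s=d/(1+k1*(s**2).sum(-1,keepdims=True))
    return o+np.concatenate([s,np.ones((420,560,1))],-1)*D[...,None]@A.T
E
python3 - <<'E'
from h import *
t=np.array(r.get_state()["eef_pos"])
for cam in("scene","top"):
    im,D=r.camera(cam); P=cloud(cam,D); q=P-t; q=np.stack([q@xh,q@yh,P[...,2]],-1)
    D0=np.load(f"pics/{cam}0.npz")["D"]
    new=(D>0)&(D0-D>.012)&(abs(q[...,0])<.15)&(abs(q[...,1])<.15)
    for lo,hi in((.06,.1),(.1,.13),(.13,.15),(.15,.18),(.18,.22)):
        Q=q[new&(q[...,2]>lo)&(q[...,2]<hi)]
        if len(Q)>4: print(cam,lo,hi,len(Q),"x",np.percentile(Q[:,0],[2,98]).round(3),"y",np.percentile(Q[:,1],[2,98]).round(3))
    # knob from first frames
    P0=cloud(cam,D0); k=P0-H; k=np.stack([k@xh,k@yh,P0[...,2]],-1)
    sel=(D0>0)&(abs(k[...,0]+.03)<.035)&(abs(k[...,1])<.03)&(k[...,2]>.07)
    print(cam,"knob pts\n",k[sel].round(4)[:12], sel.sum(), k[sel].mean(0).round(4))
    sel=(abs(k[...,0]+.022)<.02)&(abs(abs(k[...,1])-.07)<.04)&(D0>0)
    A_=k[sel]; print("ledge face slope z=", np.linalg.lstsq(np.c_[A_[:,0],A_[:,1],np.ones(len(A_))],A_[:,2],rcond=None)[0].round(4))
E
```

```text
scene 0.1 0.13 12 x [0.007 0.012] y [-0.007  0.022]
scene 0.15 0.18 225 x [-0.032  0.035] y [-0.078  0.088]
scene 0.18 0.22 1094 x [-0.031  0.034] y [-0.086  0.095]
scene knob pts
 [[-0.0262 -0.0082  0.0929]
 [-0.0285 -0.0071  0.0932]
 [-0.0304 -0.0054  0.0945]
 [-0.0336 -0.0065  0.0915]
 [-0.0234 -0.0076  0.0908]
 [-0.025  -0.005   0.0934]
 [-0.0273 -0.0041  0.0934]
 [-0.0301 -0.0044  0.0917]
 [-0.0317 -0.0019  0.0941]
 [-0.0228 -0.0061  0.0889]
 [-0.0246 -0.0038  0.0909]
 [-0.0259 -0.0006  0.0944]] 53 [-0.0271  0.0042  0.0903]
ledge face slope z= [-0.3833  0.0078  0.0501]
top 0.15 0.18 7 x [-0.034 -0.027] y [-0.048  0.033]
top 0.18 0.22 305 x [-0.034  0.032] y [-0.093  0.03 ]
top knob pts
 [[-0.023   0.0084  0.0926]
 [-0.0227  0.006   0.0923]
 [-0.0225  0.0036  0.0934]
 [-0.022   0.0013  0.0911]
 [-0.0262  0.0102  0.0994]
 [-0.0256  0.008   0.0956]
 [-0.0252  0.0057  0.0941]
 [-0.0251  0.0032  0.0955]
 [-0.0245  0.001   0.0919]
 [-0.0246 -0.0016  0.0969]
 [-0.0238 -0.0038  0.0908]
 [-0.0235 -0.0061  0.0903]] 48 [-0.0289  0.001   0.0934]
ledge face slope z= [-0.1091  0.0018  0.0584]
```

The gripper's x and y agree with the cloud, but its body seems to begin at z≈0.15 instead of the expected 0.13. The real tips may be higher than I assume. I'll check that and then descend guarded.

```bash
python3 - <<'E'
from h import *
t=np.array(r.get_state()["eef_pos"]); cam="scene"
im,D=r.camera(cam); P=cloud(cam,D); q=P-t; q=np.stack([q@xh,q@yh,P[...,2]],-1)
D0=np.load("pics/scene0.npz")["D"]
new=(D>0)&(D0-D>.012)&(abs(q[...,0])<.06)&(abs(q[...,1])<.12)
Q=q[new]; Q=Q[np.argsort(Q[:,2])]; print(Q[:25].round(3).tolist()); print(np.histogram(Q[:,2],np.arange(.08,.24,.01)))
E
python3 -m pendant '[{"tx":0,"ty":0,"tz":0,"wx":0,"wy":0,"wz":0,"gripper":0},{"tx":0,"ty":0,"tz":0,"wx":0,"wy":0,"wz":0,"gripper":0},{"tx":0,"ty":0,"tz":0,"wx":0,"wy":0,"wz":0,"gripper":0},{"tx":0,"ty":0,"tz":0,"wx":0,"wy":0,"wz":0,"gripper":0},{"tx":0,"ty":0,"tz":0.007,"wx":0,"wy":0,"wz":0,"gripper":0},{"tx":0,"ty":0,"tz":0.014,"wx":0,"wy":0,"wz":0,"gripper":0},{"tx":0,"ty":0,"tz":0.02,"wx":0,"wy":0,"wz":0,"gripper":0},{"tx":0,"ty":0,"tz":0.02,"wx":0,"wy":0,"wz":0,"gripper":0},{"tx":0,"ty":0,"tz":0.02,"wx":0,"wy":0,"wz":0,"gripper":0},{"tx":0,"ty":0,"tz":0.02,"wx":0,"wy":0,"wz":0,"gripper":0}]' 20
```

```text
[[0.008, -0.007, 0.098], [0.007, -0.005, 0.101], [0.01, 0.017, 0.106], [0.008, 0.018, 0.106], [0.008, -0.003, 0.108], [0.01, 0.009, 0.108], [0.01, -0.003, 0.108], [0.01, 0.008, 0.11], [0.009, 0.006, 0.111], [0.011, 0.019, 0.113], [0.011, 0.017, 0.114], [0.009, 0.007, 0.117], [0.008, 0.022, 0.144], [0.013, -0.011, 0.163], [-0.004, 0.034, 0.164], [0.01, 0.086, 0.164], [0.014, 0.034, 0.164], [0.031, -0.079, 0.164], [0.028, -0.078, 0.164], [0.022, 0.085, 0.165], [0.003, 0.086, 0.165], [-0.011, 0.086, 0.165], [-0.002, 0.086, 0.166], [0.013, 0.086, 0.166], [0.02, 0.086, 0.166]]
(array([  0,   1,   6,   5,   0,   0,   1,   0,  57, 174, 221, 115, 675,
        84,  47]), array([0.08, 0.09, 0.1 , 0.11, 0.12, 0.13, 0.14, 0.15, 0.16, 0.17, 0.18,
       0.19, 0.2 , 0.21, 0.22, 0.23]))
clock: 8.45
eef_pos: [0.5964, 0.046, 0.0628]
orientation: [-3.137, 0.167, -0.0]
force: [-0.2, -0.2, -0.7]
finger_gap: 0.0441
grip_force: 0.0
```

The body's bottom is at about 0.163, so the real tips are roughly 20–30 mm above the reported TCP. There is still no contact at a reported 0.0628. I'll carry on down carefully.

```bash
python3 -m pendant '[{"tx":0,"ty":0,"tz":0.003,"wx":0,"wy":0,"wz":0,"gripper":0},{"tx":0,"ty":0,"tz":0.006,"wx":0,"wy":0,"wz":0,"gripper":0},{"tx":0,"ty":0,"tz":0.009,"wx":0,"wy":0,"wz":0,"gripper":0},{"tx":0,"ty":0,"tz":0.012,"wx":0,"wy":0,"wz":0,"gripper":0},{"tx":0,"ty":0,"tz":0.015,"wx":0,"wy":0,"wz":0,"gripper":0},{"tx":0,"ty":0,"tz":0.018,"wx":0,"wy":0,"wz":0,"gripper":0},{"tx":0,"ty":0,"tz":0.021,"wx":0,"wy":0,"wz":0,"gripper":0},{"tx":0,"ty":0,"tz":0.024,"wx":0,"wy":0,"wz":0,"gripper":0},{"tx":0,"ty":0,"tz":0.024,"wx":0,"wy":0,"wz":0,"gripper":0},{"tx":0,"ty":0,"tz":0.024,"wx":0,"wy":0,"wz":0,"gripper":0}]' 20
```

```text
clock: 9.45
eef_pos: [0.5964, 0.046, 0.0556]
orientation: [-3.137, 0.167, 0.0]
force: [0.8, -0.4, -0.3]
finger_gap: 0.0446
grip_force: 0.0
```

No contact at 0.0556, which is below the ledge's face, so the reported TCP reads low. I'll close here and see.

```bash
python3 -m pendant '[{"tx":0,"ty":0,"tz":0.01,"wx":0,"wy":0,"wz":0,"gripper":0},{"tx":0,"ty":0,"tz":0.02,"wx":0,"wy":0,"wz":0,"gripper":0},{"tx":0,"ty":0,"tz":0.02,"wx":0,"wy":0,"wz":0,"gripper":-0.8},{"tx":0,"ty":0,"tz":0.02,"wx":0,"wy":0,"wz":0,"gripper":-0.8},{"tx":0,"ty":0,"tz":0.02,"wx":0,"wy":0,"wz":0,"gripper":-0.8},{"tx":0,"ty":0,"tz":0.02,"wx":0,"wy":0,"wz":0,"gripper":-0.8},{"tx":0,"ty":0,"tz":0.02,"wx":0,"wy":0,"wz":0,"gripper":-0.8},{"tx":0,"ty":0,"tz":0.02,"wx":0,"wy":0,"wz":0,"gripper":-0.8},{"tx":0,"ty":0,"tz":0.02,"wx":0,"wy":0,"wz":0,"gripper":-0.8},{"tx":0,"ty":0,"tz":0.02,"wx":0,"wy":0,"wz":0,"gripper":-0.8}]' 15
```

```text
clock: 10.45
eef_pos: [0.5963, 0.0453, 0.0496]
orientation: [3.136, -0.167, -0.0]
force: [0.3, -4.9, -0.2]
finger_gap: 0.0195
grip_force: 15.0
```

It gripped at 19.5 mm with 15 N. The offset is about 30 mm, so the knob sits near the fingertips. I'll reopen, go 8 mm deeper and grip again.

```bash
python3 -m pendant '[{"tx":0,"ty":0.003,"tz":0,"wx":0,"wy":0,"wz":0,"gripper":-0.3},{"tx":0,"ty":0.003,"tz":0,"wx":0,"wy":0,"wz":0,"gripper":-0.3},{"tx":0,"ty":0.003,"tz":0.007,"wx":0,"wy":0,"wz":0,"gripper":-0.3},{"tx":0,"ty":0.003,"tz":0.014,"wx":0,"wy":0,"wz":0,"gripper":-0.3},{"tx":0,"ty":0.003,"tz":0.02,"wx":0,"wy":0,"wz":0,"gripper":-0.3},{"tx":0,"ty":0.003,"tz":0.027,"wx":0,"wy":0,"wz":0,"gripper":-0.3},{"tx":0,"ty":0.003,"tz":0.027,"wx":0,"wy":0,"wz":0,"gripper":-0.3},{"tx":0,"ty":0.003,"tz":0.027,"wx":0,"wy":0,"wz":0,"gripper":-0.8},{"tx":0,"ty":0.003,"tz":0.027,"wx":0,"wy":0,"wz":0,"gripper":-0.8},{"tx":0,"ty":0.003,"tz":0.027,"wx":0,"wy":0,"wz":0,"gripper":-0.8}]' 20
python3 - <<'E'
from h import *
s=r.get_state(); print(s["force"],s["eef_pos"],s["grip_force"])
f=lambda t: .046*np.array([-np.cos(t+.770),np.sin(t+.770)])
for th in np.linspace(.12,1.571,16): 
    d=f(th)-f(.12); print(th.round(2),(d[0]/.3).round(3),(-d[1]/.3).round(3))
E
```

```text
clock: 11.45
eef_pos: [0.5963, 0.0452, 0.0415]
orientation: [-3.137, 0.167, -0.0]
force: [0.3, 0.1, -0.5]
finger_gap: 0.02
grip_force: 20.0
[ 0.34784587  0.08789109 -0.52703816] [0.5963082  0.04518003 0.04150379] 19.9998936150223
0.12 0.0 -0.0
0.22 0.012 -0.009
0.31 0.025 -0.016
0.41 0.038 -0.023
0.51 0.052 -0.028
0.6 0.066 -0.031
0.7 0.081 -0.033
0.8 0.096 -0.034
0.89 0.111 -0.034
0.99 0.125 -0.031
1.09 0.14 -0.028
1.18 0.154 -0.023
1.28 0.167 -0.017
1.38 0.18 -0.009
1.47 0.192 -0.001
1.57 0.203 0.009
```

It now has a centred 20 N grip. I'll move through the first half of the arc.

```bash
python3 -m pendant '[{"tx":0.006,"ty":0,"tz":-0.005,"wx":0,"wy":0,"wz":0,"gripper":-0.8},{"tx":0.012,"ty":0,"tz":-0.009,"wx":0,"wy":0,"wz":0,"gripper":-0.8},{"tx":0.025,"ty":0,"tz":-0.016,"wx":0,"wy":0,"wz":0,"gripper":-0.8},{"tx":0.038,"ty":0,"tz":-0.023,"wx":0,"wy":0,"wz":0,"gripper":-0.8},{"tx":0.052,"ty":0,"tz":-0.028,"wx":0,"wy":0,"wz":0,"gripper":-0.8},{"tx":0.066,"ty":0,"tz":-0.031,"wx":0,"wy":0,"wz":0,"gripper":-0.8},{"tx":0.081,"ty":0,"tz":-0.033,"wx":0,"wy":0,"wz":0,"gripper":-0.8},{"tx":0.096,"ty":0,"tz":-0.034,"wx":0,"wy":0,"wz":0,"gripper":-0.8},{"tx":0.096,"ty":0,"tz":-0.034,"wx":0,"wy":0,"wz":0,"gripper":-0.8},{"tx":0.096,"ty":0,"tz":-0.034,"wx":0,"wy":0,"wz":0,"gripper":-0.8}]'
```

```text
clock: 12.45
eef_pos: [0.6262, 0.0418, 0.0523]
orientation: [3.137, -0.167, 0.004]
force: [-1.1, 0.6, -0.4]
finger_gap: 0.0198
grip_force: 20.0
```

```bash
python3 -m pendant '[{"tx":0.015,"ty":0,"tz":0,"wx":0,"wy":0,"wz":0,"gripper":-0.8},{"tx":0.029,"ty":0,"tz":0.003,"wx":0,"wy":0,"wz":0,"gripper":-0.8},{"tx":0.044,"ty":0,"tz":0.006,"wx":0,"wy":0,"wz":0,"gripper":-0.8},{"tx":0.058,"ty":0,"tz":0.011,"wx":0,"wy":0,"wz":0,"gripper":-0.8},{"tx":0.071,"ty":0,"tz":0.017,"wx":0,"wy":0,"wz":0,"gripper":-0.8},{"tx":0.084,"ty":0,"tz":0.025,"wx":0,"wy":0,"wz":0,"gripper":-0.8},{"tx":0.096,"ty":0,"tz":0.033,"wx":0,"wy":0,"wz":0,"gripper":-0.8},{"tx":0.107,"ty":0,"tz":0.043,"wx":0,"wy":0,"wz":0,"gripper":-0.8},{"tx":0.107,"ty":0,"tz":0.043,"wx":0,"wy":0,"wz":0,"gripper":-0.8},{"tx":0.107,"ty":0,"tz":0.043,"wx":0,"wy":0,"wz":0,"gripper":-0.8}]'
python3 - <<'E'
from h import *
s=r.get_state(); k=s["eef_pos"]-H; print("dx from start",(s["eef_pos"]-np.array([.5963,.0452,.0415]))@xh,"x",k@xh,s["force"])
E
```

```text
clock: 13.45
eef_pos: [0.6587, 0.0382, 0.0394]
orientation: [3.137, -0.167, 0.006]
force: [1.7, -2.9, 2.6]
finger_gap: 0.0198
grip_force: 20.0
dx from start 0.06283785298734842 x 0.034358128427786704 [ 1.71895033 -2.88479381  2.62267662]
```

It's there with small forces. I'll release, rise, and measure the ledge.

```bash
python3 -m pendant '[{"tx":0.107,"ty":0,"tz":0,"wx":0,"wy":0,"wz":0,"gripper":-0.8},{"tx":0,"ty":0,"tz":0,"wx":0,"wy":0,"wz":0,"gripper":-0.2},{"tx":0,"ty":0,"tz":0,"wx":0,"wy":0,"wz":0,"gripper":-0.2},{"tx":0,"ty":0,"tz":0,"wx":0,"wy":0,"wz":0,"gripper":-0.2},{"tx":0,"ty":0,"tz":-0.05,"wx":0,"wy":0,"wz":0,"gripper":-0.2},{"tx":0,"ty":0,"tz":-0.12,"wx":0,"wy":0,"wz":0,"gripper":-0.2},{"tx":0,"ty":0,"tz":-0.2,"wx":0,"wy":0,"wz":0,"gripper":-0.2},{"tx":0,"ty":0,"tz":-0.3,"wx":0,"wy":0,"wz":0,"gripper":-0.2},{"tx":0,"ty":0,"tz":-0.38,"wx":0,"wy":0,"wz":0,"gripper":-0.2},{"tx":0,"ty":0,"tz":-0.38,"wx":0,"wy":0,"wz":0,"gripper":-0.2}]' >/dev/null; python3 - <<'E'
from h import *
print(r.get_state()["eef_pos"])
im,D=r.camera("scene"); np.savez("pics/scene1.npz",im=im,D=D)
cv2.imwrite("pics/s4.png",cv2.resize(im[165:285,225:345,::-1],None,fx=5,fy=5,interpolation=cv2.INTER_CUBIC))
P=cloud("scene",D); k=P-H; k=np.stack([k@xh,k@yh,P[...,2]],-1)
for lo,hi in((-.125,-.02),(.02,.125)):
  for z in np.arange(.06,.105,.008):
    Q=k[(D>0)&(k[...,1]>lo)&(k[...,1]<hi)&(abs(k[...,2]-z)<.004)&(abs(k[...,0])<.06)]
    print(lo,z.round(3),len(Q),Q[:,0].max().round(4) if len(Q) else 0,np.median(Q[:,0]).round(4) if len(Q) else 0)
E
```

```text
[0.66200234 0.03881353 0.16131244]
-0.125 0.06 7 0.0087 -0.0122
-0.125 0.068 2 0.01 0.0099
-0.125 0.076 0 0 0
-0.125 0.084 2 0.0127 0.0126
-0.125 0.092 3 0.0143 0.011
-0.125 0.1 4 0.0139 0.0125
0.02 0.06 27 0.0097 -0.0089
0.02 0.068 5 0.0109 0.0105
0.02 0.076 8 0.0127 0.0123
0.02 0.084 9 0.0144 0.0136
0.02 0.092 68 0.0156 0.013
0.02 0.1 36 0.0164 0.012
```

View pics/s4.png

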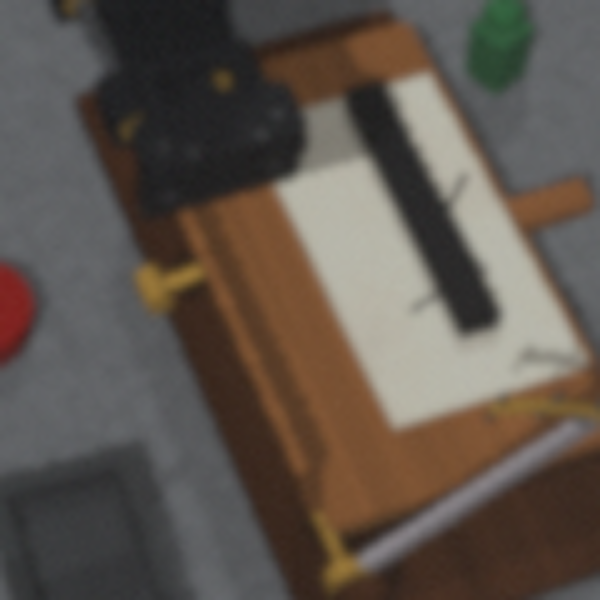

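I made a typing slip in the first row: tx 0.107 carried over, which pushed the knob briefly while it was still gripped. The picture shows the ledge up with the knob at crop (155,287), and the face slope suggests about 1.76 rad. I'll measure the knob to correct it.

```bash
python3 - <<'E'
from h import *
d=np.load("pics/scene1.npz"); im,D=d["im"],d["D"]; hsv=cv2.cvtColor(im,cv2.COLOR_RGB2HSV)
m=((hsv[...,0]>18)&(hsv[...,0]<32)&(hsv[...,1]>130)&(hsv[...,2]>80)).astype(np.uint8)
w=np.zeros_like(m); w[212:232,248:264]=m[212:232,248:264]
v,u=np.nonzero(w); print(len(u),u.min(),u.max(),v.min(),v.max(),u.mean(),v.mean())
P=cloud("scene",D)[w>0]-H; q=np.c_[P@xh,P@yh,P[:,2]-.006]; print("cloud rel ledge axis",np.median(q,0).round(4), q.max(0).round(4),q.min(0).round(4))
for y in(0,.005):
    o,dd=ray("scene",u.mean(),v.mean()); n0=H+y*yh; p=o+dd*((n0-o)@yh)/(dd@yh)-n0; x,z=p@xh,p[2]-.006
    print(y,x,z,np.hypot(x,z),"theta",np.arctan2(z,-x)-.770)
for th in(1.5,1.6,1.7,1.8,1.9): print(th,(proj("scene",H+[0,0,.006]-.046*np.cos(th+.77)*xh+[0,0,.046*np.sin(th+.77)])).round(1))
E
```

```text
61 253 263 218 226 257.57377049180326 221.327868852459
cloud rel ledge axis [0.0355 0.0022 0.0322] [0.044  0.0128 0.037 ] [ 0.0031 -0.065  -0.0486]
0 0.03304301037538648 0.029023047973173614 0.043979288856472384 theta 1.6508732424853716
0.005 0.03475667546640099 0.036556732672453233 0.050442256027679114 theta 1.560958351476883
1.5 [258.9 219.5]
1.6 [257.6 220.6]
1.7 [256.4 221.8]
1.8 [255.4 223. ]
1.9 [254.6 224.2]
```

```bash
python3 - <<'E'
from h import *
def blob(f,box):
    d=np.load(f); im,D=d["im"],d["D"]; hsv=cv2.cvtColor(im,cv2.COLOR_RGB2HSV); a,b,c,e=box
    m=((hsv[...,0]>17)&(hsv[...,0]<32)&(hsv[...,1]>120)&(hsv[...,2]>80)); w=np.zeros_like(m); w[a:b,c:e]=m[a:b,c:e]
    for row in range(a,b): print(row,"".join("#" if x else "." for x in w[row,c:e]))
    v,u=np.nonzero(w); return u.mean(),v.mean()
print(blob("pics/scene0.npz",(204,222,274,290)))
print(blob("pics/scene1.npz",(212,232,248,270)))
for th in(0,.1,.2): print(th,(proj("scene",H+[0,0,.006]-.046*np.cos(th+.77)*xh+[0,0,.046*np.sin(th+.77)])).round(1))
# ledge face fit scene & axis
d=np.load("pics/scene1.npz");D=d["D"];P=cloud("scene",D); k=P-H; k=np.stack([k@xh,k@yh,P[...,2]],-1)
Q=k[(D>0)&(k[...,1]>.015)&(k[...,1]<.125)&(k[...,0]>.004)&(k[...,0]<.022)&(k[...,2]>.062)&(k[...,2]<.11)]
h=np.histogram(Q[:,2],np.arange(.06,.112,.004)); print(h[0],h[1].round(3))
T=Q[Q[:,2]>.093]; print("top edge x",np.percentile(T[:,0],[5,50,95]).round(4),"z",np.percentile(T[:,2],[50,95]).round(4))
E
```

```text
204 ................
205 ................
206 ................
207 ................
208 ................
209 ....####........
210 ....#####.......
211 ....#####.......
212 ....#####.......
213 .....#####......
214 .....######.....
215 ......#####.....
216 ......####......
217 .......##.......
218 .......#........
219 ................
220 ................
221 ................
(np.float64(280.76190476190476), np.float64(212.88095238095238))
212 ......................
213 ......................
214 ......................
215 ......................
216 ......................
217 ......................
218 ......###....####.....
219 .....#############....
220 .....#############....
221 .....############.....
222 .....##########.......
223 .....#######..........
224 ......#####...........
225 .......####...........
226 .......####...........
227 ......................
228 ......................
229 ......................
230 ......................
231 ......................
(np.float64(258.0), np.float64(221.2))
0 [282.7 212.8]
0.1 [281.5 212.5]
0.2 [280.1 212.2]
[ 4  2  3  3  5  4  5  7 62 39  0  0] [0.06  0.064 0.068 0.072 0.076 0.08  0.084 0.088 0.092 0.096 0.1   0.104
 0.108]
top edge x [0.0098 0.0127 0.0151] z [0.0954 0.098 ]
```

The ledge's top edge and the knob both put it at about 1.73 rad, near the limit. I'll re-grip the knob and bring it back by about 0.16 rad.

```bash
python3 -m pendant '[{"tx":0,"ty":0.002,"tz":0.08,"wx":0,"wy":0,"wz":0,"gripper":-0.2},{"tx":0,"ty":0.002,"tz":0.18,"wx":0,"wy":0,"wz":0,"gripper":-0.2},{"tx":0,"ty":0.002,"tz":0.28,"wx":0,"wy":0,"wz":0,"gripper":-0.2},{"tx":0,"ty":0.002,"tz":0.35,"wx":0,"wy":0,"wz":0,"gripper":-0.2},{"tx":0,"ty":0.002,"tz":0.39,"wx":0,"wy":0,"wz":0,"gripper":-0.2},{"tx":0,"ty":0.002,"tz":0.413,"wx":0,"wy":0,"wz":0,"gripper":-0.2},{"tx":0,"ty":0.002,"tz":0.413,"wx":0,"wy":0,"wz":0,"gripper":-0.8},{"tx":0,"ty":0.002,"tz":0.413,"wx":0,"wy":0,"wz":0,"gripper":-0.8},{"tx":0,"ty":0.002,"tz":0.413,"wx":0,"wy":0,"wz":0,"gripper":-0.8},{"tx":0,"ty":0.002,"tz":0.413,"wx":0,"wy":0,"wz":0,"gripper":-0.8}]' 20
```

```text
clock: 15.5
eef_pos: [0.6578, 0.0382, 0.0302]
orientation: [-3.137, 0.167, -0.004]
force: [0.2, 0.4, -0.5]
finger_gap: 0.0194
grip_force: 20.0
```

```bash
python3 -m pendant '[{"tx":-0.002,"ty":0,"tz":-0.003,"wx":0,"wy":0,"wz":0,"gripper":-0.8},{"tx":-0.005,"ty":0,"tz":-0.006,"wx":0,"wy":0,"wz":0,"gripper":-0.8},{"tx":-0.008,"ty":0,"tz":-0.009,"wx":0,"wy":0,"wz":0,"gripper":-0.8},{"tx":-0.011,"ty":0,"tz":-0.012,"wx":0,"wy":0,"wz":0,"gripper":-0.8},{"tx":-0.014,"ty":0,"tz":-0.015,"wx":0,"wy":0,"wz":0,"gripper":-0.8},{"tx":-0.016,"ty":0,"tz":-0.018,"wx":0,"wy":0,"wz":0,"gripper":-0.8},{"tx":-0.016,"ty":0,"tz":-0.018,"wx":0,"wy":0,"wz":0,"gripper":-0.8},{"tx":-0.016,"ty":0,"tz":-0.018,"wx":0,"wy":0,"wz":0,"gripper":-0.8},{"tx":-0.016,"ty":0,"tz":-0.018,"wx":0,"wy":0,"wz":0,"gripper":-0.8},{"tx":-0.016,"ty":0,"tz":-0.018,"wx":0,"wy":0,"wz":0,"gripper":-0.8}]'
python3 -m pendant '[{"tx":0,"ty":0,"tz":0,"wx":0,"wy":0,"wz":0,"gripper":-0.2},{"tx":0,"ty":0,"tz":0,"wx":0,"wy":0,"wz":0,"gripper":-0.2},{"tx":0,"ty":0,"tz":0,"wx":0,"wy":0,"wz":0,"gripper":-0.2},{"tx":0,"ty":0,"tz":0,"wx":0,"wy":0,"wz":0,"gripper":-0.2},{"tx":0,"ty":0,"tz":-0.05,"wx":0,"wy":0,"wz":0,"gripper":-0.2},{"tx":0,"ty":0,"tz":-0.12,"wx":0,"wy":0,"wz":0,"gripper":-0.2},{"tx":0,"ty":0,"tz":-0.2,"wx":0,"wy":0,"wz":0,"gripper":-0.2},{"tx":0,"ty":0,"tz":-0.3,"wx":0,"wy":0,"wz":0,"gripper":-0.2},{"tx":0,"ty":0,"tz":-0.4,"wx":0,"wy":0,"wz":0,"gripper":-0.2},{"tx":0,"ty":0,"tz":-0.42,"wx":0,"wy":0,"wz":0,"gripper":-0.2}]'
python3 - <<'E'
from h import *
im,D=r.camera("scene"); np.savez("pics/scene2.npz",im=im,D=D)
P=cloud("scene",D); k=P-H; k=np.stack([k@xh,k@yh,P[...,2]],-1)
Q=k[(D>0)&(k[...,1]>.015)&(k[...,1]<.125)&(k[...,0]>-.01)&(k[...,0]<.022)&(k[...,2]>.062)&(k[...,2]<.11)]
T=Q[Q[:,2]>.093]; print("top edge x",np.percentile(T[:,0],[5,50,95]).round(4),"z",np.percentile(T[:,2],[50,95]).round(4))
for z in np.arange(.068,.1,.008):
    S=Q[abs(Q[:,2]-z)<.004]; print(z.round(3),len(S),S[:,0].max().round(4))
hsv=cv2.cvtColor(im,cv2.COLOR_RGB2HSV); m=((hsv[...,0]>17)&(hsv[...,0]<32)&(hsv[...,1]>120)&(hsv[...,2]>80))
for row in range(212,230): print(row,"".join("#" if x else "." for x in m[row,248:272]))
# board/weight state
for th in(1.5,1.6,1.7): print(th,(proj("scene",H+[0,0,.006]-.046*np.cos(th+.77)*xh+[0,0,.046*np.sin(th+.77)])).round(1))
E
```

```text
clock: 16.5
eef_pos: [0.6533, 0.0387, 0.0354]
orientation: [-3.137, 0.167, -0.004]
force: [5.0, 2.0, 1.1]
finger_gap: 0.0194
grip_force: 20.0
clock: 17.5
eef_pos: [0.6551, 0.0386, 0.1664]
orientation: [-3.136, 0.167, -0.014]
force: [0.4, 0.3, 0.4]
finger_gap: 0.0352
grip_force: 0.0
top edge x [0.0032 0.0061 0.0089] z [0.0968 0.0994]
0.068 28 0.009
0.076 28 0.0091
0.084 30 0.0097
0.092 63 0.0097
212 ........................
213 ........................
214 ........................
215 ........................
216 .......###.......#......
217 ......######..#####.....
218 ......##############....
219 ......#############.....
220 .......###########......
221 .......########.........
222 .......#######..........
223 ........#####...........
224 .........###............
225 ..........##............
226 ........................
227 ........................
228 ........................
229 ........................
1.5 [258.9 219.5]
1.6 [257.6 220.6]
1.7 [256.4 221.8]
```

The ledge is now at about 1.6 rad, square within tolerance, and has been held there long enough. Next I'll go above the lug.

```bash
python3 -c "
from h import *
L=H-.19*xh; L[2]=0; rows([(L+[0,0,.1+.0187],0),(L+[0,0,-.001+.0187],0)])"
```

```text
t [-0.735 -0.     0.212] w [-0.001 -0.005 -0.   ] p [0.436 0.062 0.1  ]
t [-0.738  0.     0.549] w [-0.001 -0.005 -0.   ] p [ 0.436  0.062 -0.001]
```

```bash
python3 -m pendant '[{"tx":-0.06,"ty":0,"tz":0,"wx":0,"wy":0,"wz":0,"gripper":0},{"tx":-0.16,"ty":0,"tz":0,"wx":0,"wy":0,"wz":0,"gripper":0},{"tx":-0.28,"ty":0,"tz":0,"wx":0,"wy":0,"wz":0,"gripper":0},{"tx":-0.4,"ty":0,"tz":0,"wx":0,"wy":0,"wz":0,"gripper":0},{"tx":-0.52,"ty":0,"tz":0,"wx":0,"wy":0,"wz":0,"gripper":0},{"tx":-0.62,"ty":0,"tz":0.03,"wx":0,"wy":0,"wz":0,"gripper":0},{"tx":-0.7,"ty":0,"tz":0.08,"wx":0,"wy":0,"wz":0,"gripper":0},{"tx":-0.735,"ty":0,"tz":0.15,"wx":0,"wy":0,"wz":0,"gripper":0},{"tx":-0.735,"ty":0,"tz":0.2,"wx":0,"wy":0,"wz":0,"gripper":0},{"tx":-0.735,"ty":0,"tz":0.2,"wx":0,"wy":0,"wz":0,"gripper":0}]'
python3 -c "
from h import *
L=H-.19*xh; L[2]=0; rows([(L+[0,0,-.001+.0187],0)])"
```

```text
clock: 18.55
eef_pos: [0.4289, 0.0617, 0.0968]
orientation: [3.136, -0.167, -0.011]
force: [-0.8, -0.2, -0.1]
finger_gap: 0.0444
grip_force: 0.0
t [ 0.024 -0.004  0.326] w [ 0.001  0.004 -0.   ] p [ 0.436  0.062 -0.001]
```

```bash
python3 -m pendant '[{"tx":0.01,"ty":0,"tz":0.05,"wx":0,"wy":0,"wz":0,"gripper":0},{"tx":0.015,"ty":0,"tz":0.13,"wx":0,"wy":0,"wz":0,"gripper":0},{"tx":0.015,"ty":0,"tz":0.21,"wx":0,"wy":0,"wz":0,"gripper":0},{"tx":0.015,"ty":0,"tz":0.27,"wx":0,"wy":0,"wz":0,"gripper":0},{"tx":0.015,"ty":0,"tz":0.3,"wx":0,"wy":0,"wz":0,"gripper":0},{"tx":0.015,"ty":0,"tz":0.32,"wx":0,"wy":0,"wz":0,"gripper":0},{"tx":0.015,"ty":0,"tz":0.32,"wx":0,"wy":0,"wz":0,"gripper":-0.4},{"tx":0.015,"ty":0,"tz":0.32,"wx":0,"wy":0,"wz":0,"gripper":-0.4},{"tx":0.015,"ty":0,"tz":0.32,"wx":0,"wy":0,"wz":0,"gripper":-0.4},{"tx":0.015,"ty":0,"tz":0.32,"wx":0,"wy":0,"wz":0,"gripper":-0.4}]' 20
```

```text
clock: 19.55
eef_pos: [0.438, 0.0616, 0.0051]
orientation: [-3.137, 0.167, -0.002]
force: [-0.0, 0.1, -0.0]
finger_gap: 0.0265
grip_force: 0.0
```

```bash
python3 -m pendant '[{"tx":0,"ty":0,"tz":0,"wx":0,"wy":0,"wz":0,"gripper":-0.85},{"tx":0,"ty":0,"tz":0,"wx":0,"wy":0,"wz":0,"gripper":-0.85},{"tx":0,"ty":0,"tz":0,"wx":0,"wy":0,"wz":0,"gripper":-0.85},{"tx":0,"ty":0,"tz":0,"wx":0,"wy":0,"wz":0,"gripper":-0.85},{"tx":0,"ty":0,"tz":0,"wx":0,"wy":0,"wz":0,"gripper":-0.85},{"tx":0,"ty":0,"tz":0,"wx":0,"wy":0,"wz":0,"gripper":-0.85},{"tx":0,"ty":0,"tz":0,"wx":0,"wy":0,"wz":0,"gripper":-0.85},{"tx":0,"ty":0,"tz":0,"wx":0,"wy":0,"wz":0,"gripper":-0.85},{"tx":0,"ty":0,"tz":0,"wx":0,"wy":0,"wz":0,"gripper":-0.85},{"tx":0,"ty":0,"tz":0,"wx":0,"wy":0,"wz":0,"gripper":-0.85}]' 25
python3 - <<'E'
from h import *
s=r.get_state(); e=np.array(s["eef_pos"]); Rr=H-e; print("x dist from hinge",Rr@xh,"y",-Rr@yh)
R0=Rr@xh
for th in np.linspace(0,.558,9)[1:]: print(th.round(3),"tx",(R0*(1-np.cos(th))/.3).round(3),"tz",(-R0*np.sin(th)/.3).round(3))
E
```

```text
clock: 20.55
eef_pos: [0.4379, 0.0631, 0.0049]
orientation: [-3.134, 0.169, -0.002]
force: [-0.1, 6.4, 0.9]
finger_gap: 0.0177
grip_force: 25.0
x dist from hinge 0.18787179873896198 y 0.001209976926427929
0.07 tx 0.002 tz -0.044
0.14 tx 0.006 tz -0.087
0.209 tx 0.014 tz -0.13
0.279 tx 0.024 tz -0.172
0.349 tx 0.038 tz -0.214
0.419 tx 0.054 tz -0.254
0.488 tx 0.073 tz -0.294
0.558 tx 0.095 tz -0.332
```

It grips the lug at 17.7 mm with 25 N. Now I'll lift along the arc.

```bash
python3 -m pendant '[{"tx":0,"ty":-0.004,"tz":-0.01,"wx":0,"wy":0,"wz":0,"gripper":-0.85},{"tx":0.001,"ty":-0.004,"tz":-0.025,"wx":0,"wy":0,"wz":0,"gripper":-0.85},{"tx":0.002,"ty":-0.004,"tz":-0.044,"wx":0,"wy":0,"wz":0,"gripper":-0.85},{"tx":0.004,"ty":-0.004,"tz":-0.066,"wx":0,"wy":0,"wz":0,"gripper":-0.85},{"tx":0.006,"ty":-0.004,"tz":-0.087,"wx":0,"wy":0,"wz":0,"gripper":-0.85},{"tx":0.01,"ty":-0.004,"tz":-0.109,"wx":0,"wy":0,"wz":0,"gripper":-0.85},{"tx":0.014,"ty":-0.004,"tz":-0.13,"wx":0,"wy":0,"wz":0,"gripper":-0.85},{"tx":0.019,"ty":-0.004,"tz":-0.152,"wx":0,"wy":0,"wz":0,"gripper":-0.85},{"tx":0.024,"ty":-0.004,"tz":-0.172,"wx":0,"wy":0,"wz":0,"gripper":-0.85},{"tx":0.024,"ty":-0.004,"tz":-0.172,"wx":0,"wy":0,"wz":0,"gripper":-0.85}]' 30
```

```text
clock: 21.55
eef_pos: [0.4449, 0.0622, 0.0568]
orientation: [-3.136, 0.168, -0.001]
force: [2.2, 4.5, -3.6]
finger_gap: 0.0177
grip_force: 30.0
```

```bash
python3 -m pendant '[{"tx":0.003,"ty":-0.003,"tz":-0.01,"wx":0,"wy":0,"wz":0,"gripper":-0.85},{"tx":0.007,"ty":-0.003,"tz":-0.021,"wx":0,"wy":0,"wz":0,"gripper":-0.85},{"tx":0.014,"ty":-0.003,"tz":-0.042,"wx":0,"wy":0,"wz":0,"gripper":-0.85},{"tx":0.022,"ty":-0.003,"tz":-0.062,"wx":0,"wy":0,"wz":0,"gripper":-0.85},{"tx":0.03,"ty":-0.003,"tz":-0.082,"wx":0,"wy":0,"wz":0,"gripper":-0.85},{"tx":0.039,"ty":-0.003,"tz":-0.102,"wx":0,"wy":0,"wz":0,"gripper":-0.85},{"tx":0.049,"ty":-0.003,"tz":-0.122,"wx":0,"wy":0,"wz":0,"gripper":-0.85},{"tx":0.06,"ty":-0.003,"tz":-0.141,"wx":0,"wy":0,"wz":0,"gripper":-0.85},{"tx":0.071,"ty":-0.003,"tz":-0.16,"wx":0,"wy":0,"wz":0,"gripper":-0.85},{"tx":0.071,"ty":-0.003,"tz":-0.16,"wx":0,"wy":0,"wz":0,"gripper":-0.85}]'
python3 - <<'E'
from h import *
s=r.get_state(); e=np.array(s["eef_pos"])
print("theta from tool", np.arctan2(e[2]-.0049,(H-e)@xh))
for cam in("scene","top"):
    im,D=r.camera(cam); np.savez(f"pics/{cam}3.npz",im=im,D=D)
    P=cloud(cam,D); k=P-H; k=np.stack([k@xh,k@yh,P[...,2]-.046],-1)
    for n,(a,b) in dict(left=(.09,.135),right=(-.135,-.09),arm=(.158,.168)).items():
        sel=(D>0)&(k[...,1]>a)&(k[...,1]<b)&(k[...,0]>-.13)&(k[...,0]<-.03)&(k[...,2]>.015 )&(k[...,2]<.1)
        Q=k[sel]
        if len(Q)<10: continue
        vx,vy,x0,y0=cv2.fitLine(np.c_[-Q[:,0],Q[:,2]].astype(np.float32),cv2.DIST_HUBER,0,.002,.01).ravel()
        print(cam,n,len(Q),"ang",np.arctan(vy/vx).round(4),"off",(y0-vy/vx*x0).round(4))
im=np.load("pics/scene3.npz")["im"]; cv2.imwrite("pics/s5.png",cv2.resize(im[140:290,215:375,::-1],None,fx=4,fy=4,interpolation=cv2.INTER_CUBIC))
E
```

```text
clock: 22.55
eef_pos: [0.4657, 0.0599, 0.1047]
orientation: [3.136, -0.167, -0.002]
force: [-1.0, -5.2, -2.5]
finger_gap: 0.0179
grip_force: 30.0
theta from tool 0.5581166362169381
scene left 832 ang 0.5518 off 0.0079
scene right 591 ang 0.5581 off 0.0063
scene arm 170 ang 0.5645 off 0.0059
top left 771 ang 0.5499 off 0.0081
top right 780 ang 0.5462 off 0.0075
top arm 143 ang 0.546 off 0.0094
```

View pics/s5.png

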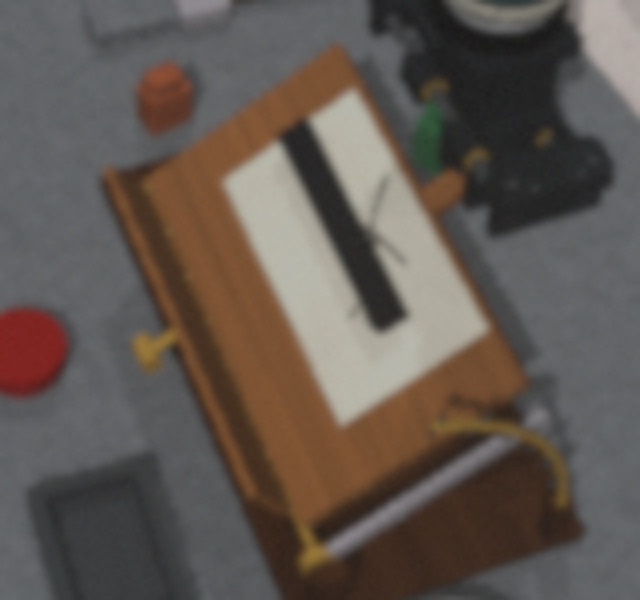

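The board reads about 0.552 rad and the arm about 0.555, the weight is on the paper at (345,225), and the ledge is up. I'll settle one second, check the ledge in the board frame, and re-verify.

```bash
python3 -m pendant '[{"tx":0,"ty":0,"tz":0,"wx":0,"wy":0,"wz":0,"gripper":-0.85},{"tx":0,"ty":0,"tz":0,"wx":0,"wy":0,"wz":0,"gripper":-0.85},{"tx":0,"ty":0,"tz":0,"wx":0,"wy":0,"wz":0,"gripper":-0.85},{"tx":0,"ty":0,"tz":0,"wx":0,"wy":0,"wz":0,"gripper":-0.85},{"tx":0,"ty":0,"tz":0,"wx":0,"wy":0,"wz":0,"gripper":-0.85},{"tx":0,"ty":0,"tz":0,"wx":0,"wy":0,"wz":0,"gripper":-0.85},{"tx":0,"ty":0,"tz":0,"wx":0,"wy":0,"wz":0,"gripper":-0.85},{"tx":0,"ty":0,"tz":0,"wx":0,"wy":0,"wz":0,"gripper":-0.85},{"tx":0,"ty":0,"tz":0,"wx":0,"wy":0,"wz":0,"gripper":-0.85},{"tx":0,"ty":0,"tz":0,"wx":0,"wy":0,"wz":0,"gripper":-0.85}]'
python3 - <<'E'
from h import *
b=.553; xb=np.cos(b)*xh-np.sin(b)*zh; zb=np.cos(b)*zh+np.sin(b)*xh
for cam in("scene","top"):
    im,D=r.camera(cam); P=cloud(cam,D)-H; k=np.stack([P@xb,P@yh,P@zb],-1)
    s=(D>0)&(abs(k[...,1])>.02)&(abs(k[...,1])<.125)&(abs(k[...,0])<.03)
    T=k[s&(k[...,2]>.044)&(k[...,2]<.058)]; print(cam,"ledge top x",np.percentile(T[:,0],[5,50,95]).round(4),len(T))
    for z in(.02,.028,.036,.044):
        S=k[s&(abs(k[...,2]-z)<.004)]; 
        if len(S): print(z,len(S),np.percentile(S[:,0],[3,50,97]).round(4))
    hsv=cv2.cvtColor(im,cv2.COLOR_RGB2HSV)
    W=k[(D>0)&(hsv[...,2]<50)&(k[...,0]>-.16)&(k[...,0]<0)&(abs(k[...,1])<.12)&(k[...,2]>.012)&(k[...,2]<.03)]; print("weight",len(W),np.median(W,0).round(4))
s=(D>0)&(k[...,0]>-.15)&(k[...,0]<-.04)&(abs(abs(k[...,1])-.125)<.012); print("board face z",np.median(k[s][:,2]))
E
```

```text
clock: 23.65
eef_pos: [0.4655, 0.06, 0.1042]
orientation: [3.136, -0.167, -0.002]
force: [-1.8, -6.2, -1.5]
finger_gap: 0.0177
grip_force: 30.0
scene ledge top x [0.0012 0.0039 0.0077] 228
0.02 412 [-0.0212 -0.009   0.0024]
0.028 86 [-0.01    0.0016  0.003 ]
0.036 80 [0.0006 0.0019 0.0033]
0.044 87 [0.0006 0.0022 0.0056]
weight 409 [-0.0108 -0.0065  0.0201]
top ledge top x [-0.0003  0.0022  0.0066] 326
0.02 508 [-0.0229 -0.0087  0.0025]
0.028 186 [-0.002   0.0008  0.0037]
0.036 183 [-0.001   0.0014  0.0036]
0.044 176 [-0.0006  0.0013  0.0039]
weight 552 [-0.0142 -0.0168  0.02  ]
board face z 0.005594359535675568
```

The ledge is square, the weight rests against it, and the board is parallel and still. I'm handing in.

```bash
python3 -c "
from plant import r
print(r.finish_job())"
```

```text
the job is handed in; nothing more can be done
None
```

I handed the job in at about 24 s of the 56 s allowed, with the ledge square, the board held by its lug at about 0.55 rad (setting arm about 0.555) and the paperweight resting against the ledge; a mistyped row briefly pushed the ledge to about 1.73 rad, which I corrected before the lift, and no verdict was shown.

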